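# Index the drilling fixture on by one hole

## Robot

A 7-joint arm with a two-finger parallel gripper is mounted at the origin on a cart in front of the work surface, level with it; the furniture and walls round the work are solid. World frame = base frame: x ahead of the robot, y to its left, z up, the work surface at z = 0. Lengths are in m, angles in rad, forces in N, time in s.
With the tool pointing down it reaches from about 0.4 to 0.85 m from the base axis. Payload 6.9 kg.
Tool frame: the origin (TCP) lies between the finger pads; the fingertips stand 14 mm ahead of it and the grasp point (between the pads) lies 5 mm behind it (manip.nose_length is the distance from the TCP to the fingertips, in m); y points along the fingers, z is the direction in which the jaws open and shut, and the axes are right-handed (so a half turn about y gives the same grasp; the last joint's range is limited). The gripper opens to 85 mm and grips with 20 to 120 N. Pads are 22 mm wide; open, the fingers measure 114 mm over their backs; the gripper's body (76 mm by 85 mm) begins 54 mm behind the grasp point. The pads swing forward as they close: fully open they stand 13 mm farther back than shut.
Start: joints at [1.236, 0.507, -0.238, 1.5, 0.126, 1.149, -0.155], TCP at [0.266, -0.566, 0.217] pointing down, gripper open.
Joint ranges: [-3.08, 3.08], [-0.24, 2.05], [-1.43, 1.35], [0, 2.5], [-1.52, 4.66], [0.17, 1.96], [-2.89, 2.89]. Speed limits (rad/s): [2.39, 2.39, 3.14, 3.14, 3.14, 3.14, 3.14].

## Interface

Orientations are given as a rotation vector (axis times angle).
In Python, from workcell import status, viewer, ticket, manip gives the robot as it stands.
- The arm moves only by the shell command python3 -m jog 'ROWS' [FORCE]. ROWS is JSON, a list of rows, each a list of 7 numbers: the shift along the world's x, y, z in mm, then the turn, a rotation vector about the world's x, y, z in rad, then the closure, from -1 (fully open) to 1 (shut). A call has 1 to 12 rows; each row shifts and turns the commanded pose from where the row before left it; what a row does not reach is not made up. A row lasts 1/12 s, in which the tool goes at most 41.7 mm and 7.16 degrees, less where a joint would pass 70% of its speed; a pose out of reach is approached as far as the arm can. A call is refused whole if a number of a shift passes 41.7 or a number of a turn 0.125, either way. A call with a gripper value outside its range is refused whole. The fingers move at their own pace and stop on an object; FORCE is the grip in N (left out, the last holds). Time passes only in rows, so rows that do not move let the fingers close. It gives the time, the measured TCP pose, the force and the opening at its end, in the units of the state.
- status.sense(): the state, without advancing time (a new reading comes with each control period).
- viewer.grab_frame(name): name is "side" or "top" or "wrist"; returns a dict with "img" (480x640x3 uint8, red, green, blue), "fx", "fy", "cx", "cy" (pixels), "origin" and "orientation" of the camera in the world; the wrist camera has in their place "hand_eye" (4x4, takes a point from camera to tool coordinates, whose origin is the TCP and whose axes are the tool frame's). Camera axes: x right, y down, z forward; pixel columns grow to the right and rows downward; lengths in m; the calibration is good to about 2 mm. A picture is of the moment at which its call begins: read the wrist's pose just before it. There is no depth.
- ticket.sign_off(): hands the job in, once; it reports no verdict.
Trained networks look in the newest picture that a camera, given by its name, has taken for a name from the list of things; names that differ only in an ending like _2 or _b are one class to them, and where a whole thing is asked for, a point or a joint stands for the part that bears it (a point fixed in the world has none). Each returns a list of dicts, best first, with "score" (0 to 1); they miss things now and then, are a little off and sometimes report something else, mostly with a low value. They report only what shows in the picture. A call takes as long as a camera call.
- viewer.spot_in(camera, thing): "centre" ([x, y, z] in m, in world coordinates, good to about 4 mm: the middle of the surface that is visible of it).
- viewer.masks_of(camera, thing): "pixels" (480x640 bool, what is visible of it).
- viewer.landmark_of(camera, thing): "centre" ([x, y, z] in m, in world coordinates, good to about 4 mm: a listed point, or the origin of a listed thing).
The state is a dict: "t": time; "q": joint angles; "joint_velocities": joint speeds; "joint_efforts": joint torques, N m; "position": TCP position; "orientation": TCP orientation; "contact_force": force on the tool from outside, world axes, zero at the start; "ft_torque": the same for the moment, N m; "grip_width": finger opening in m.
Only numpy, scipy, OpenCV 4.12 (cv2) and the standard library are available. Lean on these libraries where they do the work, as an engineer would, in place of code of your own. Each camera call takes 0.05 s, during which the arm holds its last target. There are 200 camera calls.

## Task

Index the drilling fixture on by one hole: hook a fingertip through the pull ring on the end of its arm, lift the spring pin out of its hole, swing the arm to the next hole on the side where the tall marker peg stands, and let the pin drop fully home there. Only hook and push the ring, never pinch or grip it, and leave the loose things round the fixture where they are.

Things in the scene. Friction and masses are not known exactly. Their poses are not given: they have to be found in the camera images.
- fixture: fixed aluminium index plate, 200 x 184 x 14 mm, lying on the worktop, with five 10 mm holes 110 mm from the arm's pivot and 23 degrees (0.4014 rad, 44 mm) apart. Origin on the worktop under the pivot; z up; the holes lie to its +x side (away from the robot), the middle one exactly along +x. The plate reaches from x = -50 to +150 mm and y = -92 to +92 mm.
- index_arm (a joint): steel arm, turns about the fixture's z axis with slight friction. Value in rad: 0 at the middle hole (the start), arm along fixture +x; positive swings the ring towards fixture +y. Next holes: +0.4014 and -0.4014. At angle a the ring is at fixture x = 0.110 cos a, y = 0.110 sin a. The home pin locks it (play 0.01 rad). On its hub: round 72 mm blank, 60 mm high with its screw.
- index_pin (a joint): 8 mm round-ended spring pin in the arm's end, with its pull ring. Value in m: 0 fully home, 0.022 fully lifted. Home, it is 10 mm deep in the hole, so above 0.010 it is clear (let down between holes it rides on the plate at 0.010 and snaps in when the arm is pushed over a hole). The spring pushes down with about 4.5 N at home, 8 N at full lift.
- ring_top (a point): middle of the underside of the pull ring's top bar, 103 mm above the worktop when the pin is home; moves with pin and arm. Axes: x level, from the pivot outwards to the ring; z up. The ring is an upright round-cornered loop of 10 mm round steel bar across the arm, square to x: opening 50 mm wide (y), 45 mm high (58 to 103 mm above the worktop when home), free to enter from the pivot's side (-x).
- marker_peg: plain steel marker peg, 12 mm across and 30 mm high, fixed upright on the plate just outside one of the two holes next to the middle one (137 mm from the pivot, in line with that hole). Origin at its foot, 14 mm above the worktop. It flags the hole to go to.
- blank_plug: low steel plug, 12 mm across and only 4 mm high, fixed in the same way outside the other neighbouring hole; not the one to go to. Origin at its foot.
- loupe: black eye loupe, 39 mm across, 33 mm high, loose bystander; origin under its centre
- oil_can: red oil can with spout, 68 mm across, 118 mm high, loose bystander; origin under its centre
- tape_roll: roll of tape lying flat, 98 mm across, 19 mm high, loose bystander; origin under its centre
- pliers: long-nose pliers with red handles, 67 x 190 x 15 mm, lying flat, loose bystander; origin under the centre, y along the length
- collet: steel collet standing upright, 24 mm across, 37 mm high, loose bystander; origin under its centre
- hex_key: bent hexagon key, 31 x 88 x 6 mm, lying flat, loose bystander; origin under its centre, y along its length
- bolt: hexagon-headed bolt, 15 x 32 x 13 mm, lying on its side, loose bystander; origin under its centre
- ring_front: the front face (towards the pivot) of the ring's top bar and upper corners; origin on the pin's axis at worktop level when the pin is home
- ring_rear: the rear face (away from the pivot) of the ring's top bar and upper corners; same origin
- ring_outside: the outside (top and both flanks) of the ring's upper part; same origin

How it is judged:
By the outcome, as a careful person would: the job done as asked, in the order asked, and still so for the second after the job is handed in, with the robot touching nothing.
It also fails if it takes over 48 s, if anything falls off the work surface, if the arm or the gripper's body presses on something with over 40 N, if the wrist force passes 120 N, or if a joint passes its speed limit or range.

## Working session

There is one attempt and no reset: what is moved stays moved. The work goes in short steps, Python scripts to look and compute and a shell command to move; the robot and the scene stay as the last step left them, time stands still between calls to the robot, and variables do not carry over. Pictures are saved under pics/ and viewed, about 8 in all and at most 12, crops included, and the job is handed in when it is done.

```bash
mkdir -p pics; python3 - <<'E'
from workcell import status, viewer, manip
import cv2, numpy as np
s=status.sense(); print(s['t'],s['position'],s['orientation'],s['grip_width'],manip.nose_length)
ims=[]
for c in ("side","top"):
    f=viewer.grab_frame(c); cv2.imwrite(f"pics/{c}0.png",f["img"][:,:,::-1])
    print(c,f["origin"],f["orientation"],f["fx"])
    for n in ["fixture","ring_top","index_arm","marker_peg","blank_plug","ring_front","oil_can","loupe","tape_roll","pliers","collet","hex_key","bolt"]:
        r=viewer.landmark_of(c,n)
        print(n,[(np.round(d["centre"],4).tolist(),round(d["score"],2)) for d in r[:2]])
E
```

```text
0.0 [ 0.26579706 -0.56506683  0.21652248] [-0.44254175  1.97985245 -1.97624127] 0.08571354498839256 0.014
side [0.16770623 0.90995757 0.93514936] [-0.5954087   2.66914931 -1.18527556] 548.8525399918824
fixture [([0.4672, 0.1541, -0.0036], 0.56)]
ring_top [([0.5712, 0.1345, 0.0999], 0.58)]Traceback (most recent call last):
  File "<stdin>", line 9, in <module>
ValueError: it knows: blank_plug, bolt, collet, fixture, hex_key, loupe, marker_peg, oil_can, pliers, ring_front, ring_outside, ring_rear, ring_top, tape_roll
```

```bash
python3 - <<'E'
from workcell import status, viewer, manip
import cv2, numpy as np
from scipy.spatial.transform import Rotation as R
print(R.from_rotvec(status.sense()['orientation']).as_matrix().round(3))
ims=[]
for c in ("side","top"):
    f=viewer.grab_frame(c); ims.append(f["img"]); cv2.imwrite(f"pics/{c}0.png",f["img"][:,:,::-1])
    print(c,f["origin"],f["orientation"],f["fx"])
    for n in ["fixture","ring_top","marker_peg","blank_plug","ring_front","ring_outside","oil_can","loupe","tape_roll","pliers","collet","hex_key","bolt"]:
        r=viewer.landmark_of(c,n)
        print(n,[(np.round(d["centre"],4).tolist(),round(d["score"],2)) for d in r[:2]])
E
```

```text
[[-0.905 -0.001  0.426]
 [-0.426  0.001 -0.905]
 [ 0.    -1.    -0.001]]
side [0.16770623 0.90995757 0.93514936] [-0.5954087   2.66914931 -1.18527556] 548.8525399918824
fixture [([0.4657, 0.1569, 0.0023], 0.63)]
ring_top [([0.5717, 0.1312, 0.0996], 0.74)]
marker_peg [([0.5978, 0.1809, 0.0171], 0.41)]
blank_plug [([0.3824, -0.2818, 0.0038], 0.71), ([0.4675, 0.1558, 0.0003], 0.4)]
ring_front []
ring_outside []
oil_can [([0.5359, 0.3655, 0.0004], 0.7)]
loupe [([0.3919, -0.1201, -0.0018], 0.63)]
tape_roll []
pliers [([0.3823, -0.2811, 0.0039], 0.68), ([0.4679, 0.1547, 0.0003], 0.17)]
collet [([0.3811, -0.0374, -0.0022], 0.44)]
hex_key [([0.7213, 0.0514, -0.0024], 0.44)]
bolt [([0.7077, 0.1505, 0.0028], 0.5)]
top [0.36509419 0.04211383 1.3606378 ] [-2.15046965  2.13280929 -0.15697425] 621.6376334555832
fixture [([0.4682, 0.1512, 0.0021], 0.89)]
ring_top [([0.5757, 0.1337, 0.1029], 0.74), ([0.4667, 0.1525, 0.0027], 0.43)]
marker_peg [([0.6007, 0.1856, 0.0119], 0.48)]
blank_plug [([0.581, 0.0809, 0.0152], 0.4)]
ring_front []
ring_outside []
oil_can [([0.538, 0.3645, -0.0021], 0.78)]
loupe [([0.3908, -0.1171, 0.0003], 0.69)]
tape_roll [([0.7006, 0.3705, 0.001], 0.77)]
pliers [([0.3863, -0.2854, -0.0015], 0.95), ([0.5805, 0.0795, 0.0164], 0.38)]
collet [([0.3777, -0.0388, 0.0007], 0.57)]
hex_key [([0.7272, 0.0552, 0.0014], 0.7)]
bolt [([0.7074, 0.1473, -0.0039], 0.62), ([0.599, 0.1846, 0.0145], 0.57)]
```

View pics/side0.png

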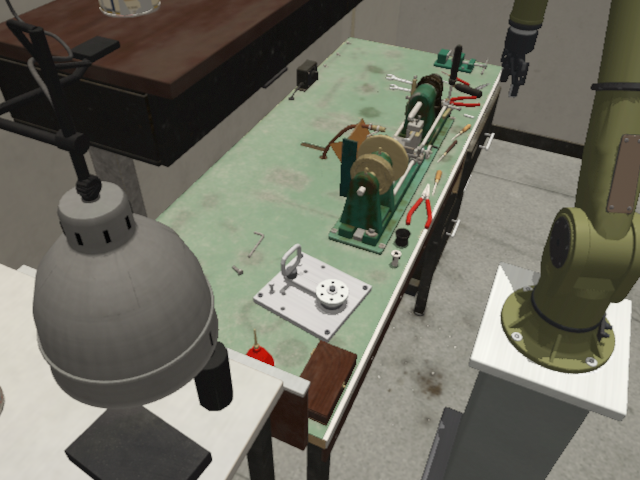

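View pics/top0.png

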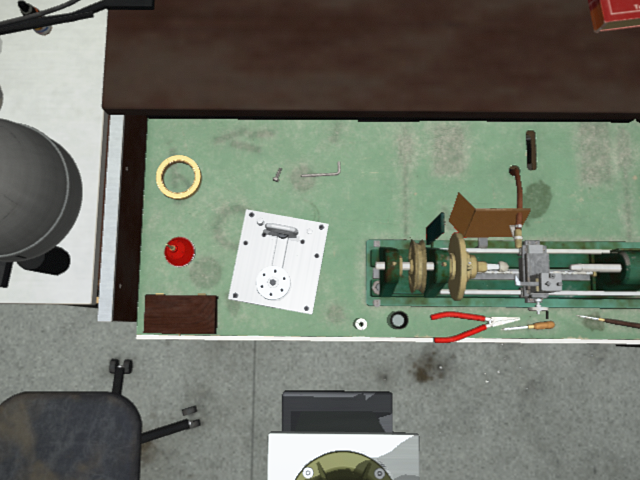

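The top view shows the fixture pivot near (273,283) px, the ring near (280,230) and the lathe to the right. In the side view the ring is near (291,258). I'll zoom in on the peg and the plug, and work out the required turns.

```bash
cat > h.py <<'E'
import numpy as np
from scipy.spatial.transform import Rotation as R
P=np.array([.467,.153]); H=np.arctan2(.1335-.153,.5735-.467)
def target(heading,th):
    u=np.array([np.cos(heading),np.sin(heading),0]); y=np.cos(th)*u-np.sin(th)*np.array([0,0,1])
    z=np.array([np.sin(heading),-np.cos(heading),0]); return R.from_matrix(np.c_[np.cross(y,z),y,z])
def turn(s,heading,th): return (target(heading,th)*R.from_rotvec(s['orientation']).inv()).as_rotvec()
E
python3 - <<'E'
import cv2, numpy as np
from workcell import status, viewer
from h import *
a=cv2.imread("pics/side0.png")[230:350,220:380]; b=cv2.imread("pics/top0.png")[200:320,220:380]
cv2.imwrite("pics/crop.png",np.vstack([cv2.resize(x,None,fx=2.5*1.0,fy=2.5,interpolation=cv2.INTER_CUBIC) for x in (a,b)])[:600] if 0 else np.hstack([cv2.resize(x,(400,300),interpolation=cv2.INTER_CUBIC) for x in (a,b)]))
s=status.sense(); f=viewer.grab_frame("wrist"); print(f["hand_eye"].round(3) if hasattr(f["hand_eye"],'round') else f["hand_eye"], f["fx"])
print(np.degrees(H), turn(s,H,np.pi/2), turn(s,H,np.radians(40)), s['q'])
E
```

```text
[[ 0.     0.966  0.26  -0.065]
 [ 0.001 -0.26   0.966 -0.156]
 [ 1.    -0.    -0.001  0.001]
 [ 0.     0.     0.     1.   ]] 364.6579758665309
-10.375844920051046 [-1.62016952e-05  3.02438949e-05 -6.20805313e-01] [ 0.11424515 -0.87865659 -0.58041354] [ 1.23650344  0.5075097  -0.23758794  1.50019907  0.12567576  1.14886946
 -0.15483592]
```

View pics/crop.png

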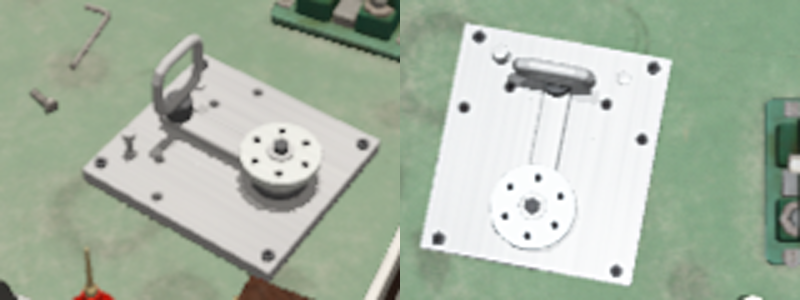

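The tall peg stands on the +y side of the ring: crop (128,143) in the side view and (500,55) in the top view. The flat plug is on the other side. So the swing is positive, to +0.4014 rad. The wrist camera ends up on the upper side. I'll move now.

```bash
python3 -m jog '[[0,0,35,0,0,-0.1,1],[0,0,35,0,0,-0.1,1],[0,0,35,0,0,-0.1,1],[0,0,35,0,0,-0.1,1],[0,0,35,0,0,-0.1,1],[0,0,35,0,0,-0.12,1],[0,20,0,0,0,0,1]]' 20
python3 -m jog '[[4,38,0,0,0,0,1],[4,38,0,0,0,0,1],[4,38,0,0,0,0,1],[4,38,0,0,0,0,1],[4,38,0,0,0,0,1],[4,38,0,0,0,0,1],[4,38,0,0,0,0,1],[4,38,0,0,0,0,1],[4,38,0,0,0,0,1],[4,38,0,0,0,0,1],[0,0,0,0,0,0,1]]'; python3 -c "
from workcell import status;print(status.sense()['q'].round(2))"
```

```text
t: 2.18
position: [0.2664, -0.5497, 0.4345]
orientation: [-0.209, -2.112, 2.136]
contact_force: [0.0, 1.2, 0.1]
grip_width: 0.0007
t: 3.1
position: [0.3069, -0.1585, 0.4284]
orientation: [-0.186, -2.133, 2.133]
contact_force: [0.3, 0.4, -0.2]
grip_width: -0.0001
[ 0.77 -0.06 -0.33  1.68 -0.02  1.52 -1.3 ]
```

```bash

python3 -m jog '[[10,37,0,0,0,0,1],[10,37,0,0,0,0,1],[10,37,0,0,0,0,1],[10,37,0,0,0,0,1],[10,37,0,0,0,0,1],[10,37,0,0,0,0,1],[10,37,0,0,0,0,1],[10,37,0,0,0,0,1],[10,30,0,0,0,0,1],[0,0,0,0,0,0,1]]'
python3 -m jog '[[0,0,-5,-0.018,-0.095,0,1],[0,0,-5,-0.018,-0.095,0,1],[0,0,-5,-0.018,-0.095,0,1],[0,0,-5,-0.018,-0.095,0,1],[0,0,-5,-0.018,-0.095,0,1],[0,0,-5,-0.018,-0.095,0,1],[0,0,-5,-0.018,-0.095,0,1],[0,0,-5,-0.018,-0.095,0,1],[0,0,-5,-0.018,-0.095,0,1],[0,0,0,0,0,0,1]]'; python3 -c "
from workcell import status
from h import *
s=status.sense();print(s['q'].round(2),turn(s,H,np.radians(40)))"
```

```text
t: 3.93
position: [0.3963, 0.1661, 0.4273]
orientation: [-0.184, -2.135, 2.127]
contact_force: [-1.3, -0.4, -0.6]
grip_width: 0.0
t: 4.77
position: [0.4211, 0.158, 0.3948]
orientation: [0.891, 1.715, -1.879]
contact_force: [-1.3, -0.7, 0.5]
grip_width: -0.0
[ 0.15 -0.24 -0.87  2.14  0.66  0.76 -2.89] [ 0.00850095 -0.08157038 -0.01547655]
```

```bash

python3 -m jog '[[19,-3,-32,0,0,0,1],[19,-3,-32,0,0,0,1],[19,-3,-32,0,0,0,1],[19,-3,-32,0,0,0,1],[19,-3,-32,0,0,0,1],[18,-3,-30,0,0,0,1],[0,0,0,0,0,0,1]]'; python3 -c "
from workcell import status
from h import *
s=status.sense();print(s['q'].round(3),turn(s,H,np.radians(40)),turn(s,H+.4,np.radians(40)))"
```

```text
t: 5.35
position: [0.4784, 0.1214, 0.3134]
orientation: [0.897, 1.734, -1.888]
contact_force: [-0.5, -1.1, -1.1]
grip_width: 0.0001
[ 0.972 -0.236 -1.42   2.279  0.738  0.364 -2.886] [-0.00406946 -0.09460583 -0.00483262] [ 0.01490365 -0.09413935  0.39486689]
```

```bash
python3 - <<'E'
from workcell import status, viewer, manip, ticket
print([x for x in dir(manip) if x[0]!='_']); 
s=status.sense(); print({k:getattr(v,'tolist',lambda:v)() for k,v in s.items() if k in('q','position','orientation')})
E
python3 -m jog '[[0,0,30,0.018,0.095,0,1],[0,0,30,0.018,0.095,0,1],[-19,3,20,0.018,0.095,0,1],[-19,3,0,0.018,0.095,0,1]]' >/dev/null
python3 -c "
from workcell import status
s=status.sense(); print({k:getattr(v,'tolist',lambda:v)() for k,v in s.items() if k in('t','q','position','orientation')})"
python3 -m jog '[[0,0,0,0.018,0.095,0,1],[0,0,0,0.018,0.095,0,1],[0,0,0,0.018,0.095,0,1],[0,0,0,0.018,0.095,0,1],[0,0,0,0.01,0.05,0,1],[0,0,0,0,0,0,1]]' >/dev/null
python3 -c "
from workcell import status
s=status.sense(); print({k:getattr(v,'tolist',lambda:v)() for k,v in s.items() if k in('t','q','position','orientation')})"
```

```text
['MotionError', 'nose_length']
{'q': [0.9715277550332162, -0.23579499629401393, -1.4196310721726009, 2.2793971303391145, 0.7375965637173738, 0.36443843585397884, -2.886010633566234], 'position': [0.4784393896526166, 0.1214337658266317, 0.31341163524207843], 'orientation': [0.8966327944006158, 1.7339111602445252, -1.8879141566064357]}
{'t': 5.6833, 'q': [0.4700681640044826, -0.14145447446055961, -0.9512056598577728, 2.0026690839158916, 0.3021436119449653, 0.8115456110037494, -2.406522818876016], 'position': [0.4494776749456164, 0.13185068639251238, 0.36924797865677045], 'orientation': [0.7178638316809921, 1.9181542586788043, -2.0231768276853206]}
{'t': 6.1833, 'q': [0.4271387237172617, 0.16546553856208598, -0.957993081648281, 1.6713969243513256, 0.20641470818888355, 1.2969808726129424, -2.3114507165254157], 'position': [0.45132968463545997, 0.13018999825591177, 0.36655491902893383], 'orientation': [-0.30242099183601406, -2.169956255303378, 2.1822835492975066]}
```

```bash
cat > kin.py <<'E'
import numpy as np, itertools
from scipy.optimize import least_squares
from scipy.spatial.transform import Rotation as R
D=[([1.23650344,0.5075097,-0.23758794,1.50019907,0.12567576,1.14886946,-0.15483592],[0.26579706,-0.56506683,0.21652248],[-0.44254175,1.97985245,-1.97624127]),
([0.9715277550332162,-0.23579499629401393,-1.4196310721726009,2.2793971303391145,0.7375965637173738,0.36443843585397884,-2.886010633566234],[0.4784393896526166,0.1214337658266317,0.31341163524207843],[0.8966327944006158,1.7339111602445252,-1.8879141566064357]),
([0.4700681640044826,-0.14145447446055961,-0.9512056598577728,2.0026690839158916,0.3021436119449653,0.8115456110037494,-2.406522818876016],[0.4494776749456164,0.13185068639251238,0.36924797865677045],[0.7178638316809921,1.9181542586788043,-2.0231768276853206]),
([0.4271387237172617,0.16546553856208598,-0.957993081648281,1.6713969243513256,0.20641470818888355,1.2969808726129424,-2.3114507165254157],[0.45132968463545997,0.13018999825591177,0.36655491902893383],[-0.30242099183601406,-2.169956255303378,2.1822835492975066]),
([.77,-.06,-.33,1.68,-.02,1.52,-1.3],[.3069,-.1585,.4284],[-.186,-2.133,2.133]),
([.15,-.24,-.87,2.14,.66,.76,-2.89],[.4211,.158,.3948],[.891,1.715,-1.879])]
AX='zyzyzyz'
def fk(q,p,sg):
    # p: base yaw, 7 link offsets (x,y mostly 0), tool rotvec
    r=R.from_euler('z',p[0]); t=np.zeros(3)
    off=[(0,0,0),(p[1],p[2],p[3]),(0,0,0),(p[4],p[5],p[6]),(0,0,0),(p[7],p[8],p[9]),(p[10],p[11],p[12])]
    for i in range(7):
        t=t+r.apply(off[i]); r=r*R.from_euler(AX[i],sg[i]*q[i])
    return t, r*R.from_rotvec(p[13:16])
def res(p,sg,D=D):
    o=[]
    for q,x,v in D:
        t,r=fk(q,p,sg); o+=list(t-x)+list(0.3*(R.from_rotvec(v).inv()*r).as_rotvec())
    return np.array(o)
if __name__=="__main__":
    best=[]
    for s in itertools.product([1,-1],repeat=4):
        sg=[s[0],1,s[1],1,s[2],1,s[3]]
        for y0 in (0,1.57,3.14,-1.57):
          for tr in ([-1.57,0,0],[1.57,0,0],[1.2,1.2,1.2],[1.2,-1.2,-1.2]):
            p0=np.r_[y0,0,0,.3,0,0,.35,0,0,.35,0,0,.3,tr]
            f=least_squares(res,p0,args=(sg,),max_nfev=60)
            best.append((f.cost,sg,f.x))
    best.sort(key=lambda b:b[0])
    for b in best[:4]: print(b[0],b[1],b[2].round(4).tolist())
    print(res(best[0][2],best[0][1]).reshape(-1,6).round(4))
    np.savez('kin.npz',p=best[0][2],sg=best[0][1])
E
python3 kin.py
```

```text
1.1538209920763739e-05 [-1, 1, -1, 1, -1, 1, -1] [-0.0022, 0.0012, -0.0032, 0.2402, 0.0044, -0.0235, 0.5759, -0.0042, 30.3385, 0.3753, 0.0005, -30.3344, 0.372, 1.2059, -1.2112, -1.2128]
1.1538209920767469e-05 [-1, 1, -1, 1, -1, 1, -1] [-0.0022, 0.0012, -0.0032, 0.2402, 0.0044, -0.0235, 0.5759, -0.0042, 5.4718, 0.3753, 0.0005, -5.4677, 0.372, 1.2059, -1.2112, -1.2128]
1.1538209920770091e-05 [-1, 1, -1, 1, -1, 1, -1] [-0.0022, 0.0012, -0.0032, 0.2402, 0.0044, -0.0235, 0.5759, -0.0042, 3.6959, 0.3753, 0.0005, -3.6918, 0.372, 1.2059, -1.2112, -1.2128]
1.1538209920770462e-05 [-1, 1, -1, 1, -1, 1, -1] [-0.0022, 0.0012, -0.0032, 0.2402, 0.0044, -0.0235, 0.5759, -0.0042, 2.3112, 0.3753, 0.0005, -2.3071, 0.372, 1.2059, -1.2112, -1.2128]
[[ 0.0002  0.0003  0.0004  0.0001 -0.0006  0.0001]
 [ 0.0002  0.0002 -0.001  -0.     -0.0008  0.0001]
 [ 0.0001  0.0007  0.0001 -0.0001 -0.0007  0.0001]
 [ 0.0002 -0.0006 -0.0006 -0.0004 -0.0006  0.0001]
 [ 0.0004 -0.0003 -0.0001 -0.0007 -0.0008 -0.0011]
 [-0.0005 -0.0009  0.0012  0.0012  0.0034  0.0007]]
```

```bash
cat > ik.py <<'E'
from kin import *; from h import *
k=np.load('kin.npz'); p,sg=k['p'],k['sg']
LO=np.array([-3.08,-.24,-1.43,0,-1.52,.17,-2.89]);HI=np.array([3.08,2.05,1.35,2.5,4.66,1.96,2.89])
def ik(pos,Rt,q0):
    def e(q):
        t,r=fk(q,p,sg); return np.r_[t-pos,.3*(Rt.inv()*r).as_rotvec()]
    f=least_squares(e,np.clip(q0,LO+.011,HI-.011),bounds=(LO+.01,HI-.01),max_nfev=80); return f.x,2*f.cost
def pose(al,off,r,z,th,flip):
    "ring angle al, yaw offset"
    hd=H+al; u=np.array([np.cos(hd),np.sin(hd)]); Rt=target(hd+off,th)
    if flip: Rt=Rt*R.from_euler('y',np.pi)
    return np.r_[P+r*u,z],Rt
E
cat > s.py <<'E'
from ik import *
rng=np.random.default_rng(0)
for flip in (0,1):
  for th in (30,35,40,45):
    for off in (-15,0,15):
      out=[]
      for al in (0,.4014):
        pos,Rt=pose(al,np.radians(off),.114,.09,np.radians(th),flip); b=(-9,)
        for i in range(12):
            q,c=ik(pos,Rt,rng.uniform(LO,HI))
            if c<1e-6:
                m=np.min(np.r_[q-LO,HI-q]); b=max(b,(m,q.round(2).tolist()),key=lambda x:x[0])
        out.append(b)
      print(flip,th,off,[ (round(b[0],2),)+b[1:] for b in out],flush=True)
E
timeout 500 python3 s.py
```

```text
0 30 -15 [(np.float64(0.07), [-1.46, 1.3, 1.28, 2.4, 3.53, 0.43, -0.21]), (-9,)]
0 30 0 [(-9,), (-9,)]
0 30 15 [(-9,), (-9,)]
0 35 -15 [(np.float64(0.14), [-0.42, 0.75, -0.55, 2.36, 1.78, 1.28, 1.79]), (-9,)]
0 35 0 [(-9,), (-9,)]
0 35 15 [(-9,), (-9,)]
0 40 -15 [(np.float64(0.18), [-0.65, 0.64, -0.12, 2.32, 1.8, 0.89, 1.82]), (np.float64(0.02), [-0.16, 0.72, -0.76, 2.48, 2.12, 1.2, 1.99])]
0 40 0 [(np.float64(0.03), [0.12, 1.01, -1.35, 2.47, 1.89, 1.71, 2.18]), (-9,)]
0 40 15 [(-9,), (-9,)]
0 45 -15 [(np.float64(0.22), [-1.02, 0.66, 0.52, 2.28, 1.89, 0.4, 1.77]), (-9,)]
0 45 0 [(np.float64(0.08), [-0.28, 0.59, -0.45, 2.42, 2.05, 0.88, 1.96]), (np.float64(0.02), [0.1, 0.66, -0.84, 2.48, 2.34, 0.91, 2.23])]
0 45 15 [(np.float64(0.01), [0.36, 0.95, -1.42, 2.49, 2.01, 1.39, 2.51]), (np.float64(0.03), [-0.18, 0.56, -0.11, 2.47, 3.32, 0.66, 1.62])]
1 30 -15 [(np.float64(0.11), [-0.4, 0.85, -0.65, 2.39, 1.8, 1.5, -1.43]), (-9,)]
1 30 0 [(-9,), (-9,)]
1 30 15 [(-9,), (-9,)]
1 35 -15 [(np.float64(0.14), [-0.25, 0.84, -0.84, 2.36, 1.76, 1.51, -1.3]), (-9,)]
1 35 0 [(-9,), (-9,)]
1 35 15 [(-9,), (-9,)]
1 40 -15 [(np.float64(0.18), [-0.05, 0.92, -1.15, 2.32, 1.71, 1.64, -1.14]), (np.float64(0.02), [0.09, 0.99, -1.33, 2.48, 1.97, 1.63, -0.9])]
1 40 0 [(np.float64(0.02), [-0.17, 0.7, -0.7, 2.48, 2.05, 1.19, -1.22]), (-9,)]
1 40 15 [(-9,), (-9,)]
1 45 -15 [(np.float64(0.22), [0.03, 0.88, -1.19, 2.28, 1.67, 1.53, -1.03]), (np.float64(0.08), [-0.36, 0.58, -0.37, 2.42, 2.19, 0.81, -1.21])]
1 45 0 [(np.float64(0.08), [0.14, 0.85, -1.21, 2.42, 1.87, 1.4, -0.91]), (np.float64(0.02), [0.29, 0.84, -1.24, 2.48, 2.14, 1.16, -0.65])]
1 45 15 [(-9,), (np.float64(0.04), [0.36, 0.71, -0.96, 2.46, 2.57, 0.72, -0.69])]
```

```bash
cat >> ik.py <<'E'
B=.050; A=.001   # open lower finger: tip centre relative to TCP (perp, ahead)
def fpose(al,off,rt,z0,th,up,lat=0.):
    "finger centreline crosses ring plane at z0, tip rt beyond ring plane radially; up=+1 tool z up"
    hd=H+al; f=hd+off; u=np.array([np.cos(hd),np.sin(hd),0]); uf=np.array([np.cos(f),np.sin(f),0]); Z=np.array([0,0,1.])
    a=np.cos(th)*uf-np.sin(th)*Z; b=np.sin(th)*uf+np.cos(th)*Z
    c=np.r_[P,0]+.110*u+lat*np.array([-u[1],u[0],0])+z0*Z
    tip=c+a*rt/(np.cos(th)*np.cos(off))
    z=up*b; Rt=R.from_matrix(np.c_[np.cross(a,z),a,z])
    return tip-A*a+B*b, Rt
E
cat > s.py <<'E'
from ik import *
rng=np.random.default_rng(0)
for up in (1,-1):
  for th in (30,35,40):
    for off in (-20,-10,0):
      out=[]
      for al,rt in ((0,-.05),(0,.015),(.4014,.015)):
        pos,Rt=fpose(al,np.radians(off),rt,.08,np.radians(th),up); b=(-9,)
        for i in range(8):
            q,c=ik(pos,Rt,np.array([-.2,.8,-.6,2.3,rng.uniform(0,3),1.2,rng.uniform(-2.9,2.9)])+rng.normal(0,.3,7))
            if c<1e-6:
                m=np.min(np.r_[q-LO,HI-q]); b=max(b,(m,q.round(2).tolist()),key=lambda x:x[0])
        out.append(b)
      print(up,th,off,[ (round(float(b[0]),2),)+b[1:] for b in out],flush=True)
E
timeout 500 python3 s.py
```

```text
1 30 -20 [(0.02, [-0.19, 0.94, -1.23, 2.31, 1.55, 1.94, -2.86]), (0.09, [-1.29, 0.96, 0.91, 2.29, 2.18, 0.36, 2.8]), (0.04, [-0.26, 0.79, -0.7, 2.46, 2.13, 1.43, -2.84])]
1 30 -10 [(0.04, [-1.37, 0.78, 0.82, 2.46, 2.29, 0.55, 2.8]), (0.05, [-0.21, 0.82, -0.8, 2.4, 1.92, 1.53, -2.84]), (-9.0,)]
1 30 0 [(-9.0,), (-9.0,), (-9.0,)]
1 35 -20 [(0.14, [-0.31, 0.67, -0.85, 2.27, 1.53, 1.45, -2.75]), (0.14, [-0.19, 0.79, -0.8, 2.25, 1.72, 1.44, -2.75]), (0.1, [-0.06, 0.82, -0.97, 2.4, 2.04, 1.44, -2.62])]
1 35 -10 [(0.09, [-0.17, 0.7, -1.01, 2.41, 1.68, 1.49, -2.74]), (0.14, [-1.12, 0.8, 0.73, 2.36, 2.49, 0.52, 2.75]), (0.03, [0.12, 0.91, -1.17, 2.47, 2.18, 1.48, -2.44])]
1 35 0 [(-9.0,), (0.06, [0.11, 0.94, -1.21, 2.44, 2.01, 1.64, -2.53]), (-9.0,)]
1 40 -20 [(0.27, [-0.36, 0.55, -0.65, 2.23, 1.48, 1.19, -2.62]), (0.26, [-0.05, 0.82, -0.98, 2.21, 1.69, 1.46, -2.63]), (0.15, [-0.18, 0.67, -0.67, 2.35, 2.04, 1.07, -2.64])]
1 40 -10 [(0.15, [-0.12, 0.6, -0.96, 2.35, 1.64, 1.29, -2.61]), (0.2, [-0.05, 0.75, -0.89, 2.3, 1.84, 1.3, -2.62]), (0.1, [0.15, 0.83, -1.13, 2.4, 2.11, 1.28, -2.37])]
1 40 
[... 767 characters left out ...]
53, 0.41]), (0.15, [-0.27, 0.7, -0.6, 2.35, 1.91, 1.24, 0.34]), (0.03, [0.12, 0.9, -1.16, 2.47, 2.18, 1.47, 0.7])]
-1 35 0 [(-9.0,), (0.06, [0.07, 0.87, -1.09, 2.44, 2.03, 1.53, 0.55]), (-9.0,)]
-1 40 -20 [(0.27, [-0.27, 0.58, -0.79, 2.23, 1.48, 1.28, 0.52]), (0.29, [-0.03, 0.83, -1.01, 2.21, 1.69, 1.48, 0.52]), (0.15, [-0.38, 0.61, -0.34, 2.35, 2.13, 0.89, 0.37])]
-1 40 -10 [(0.15, [-0.11, 0.6, -0.97, 2.35, 1.64, 1.29, 0.54]), (0.2, [-0.02, 0.76, -0.93, 2.3, 1.83, 1.33, 0.54]), (0.1, [0.15, 0.82, -1.11, 2.4, 2.12, 1.26, 0.76])]
-1 40 0 [(0.05, [-0.06, 0.53, -0.9, 2.45, 1.84, 1.13, 0.55]), (0.12, [-0.1, 0.66, -0.68, 2.38, 2.06, 1.07, 0.49]), (0.07, [0.3, 0.88, -1.24, 2.43, 2.22, 1.2, 0.94])]
```

```bash

python3 -m jog '[[0,0,2,0,0,0.12,-1],[0,0,2,0,0,0.12,-1],[0,0,2,0,0,0.12,-1],[0,0,2,0,0,0.12,-1],[0,0,2,0,0,0.12,-1],[0,0,2,0,0,0.12,-1],[0,0,2,0,0,0.12,-1],[0,0,2,0,0,0.12,-1],[0,0,2,0,0,0.12,-1],[0,0,2,0,0,0.12,-1],[0,0,2,0,0,0.12,-1],[0,0,2,0,0,0.12,-1]]'
python3 -m jog '[[0,0,2,0,0,0.12,-1],[0,0,2,0,0,0.12,-1],[0,0,2,0,0,0.12,-1],[0,0,2,0,0,0.12,-1],[0,0,2,0,0,0.12,-1],[0,0,2,0,0,0.12,-1],[0,0,2,0,0,0.12,-1],[0,0,2,0,0,0.12,-1],[0,0,2,0,0,0.12,-1],[0,0,2,0,0,0.12,-1],[0,0,2,0,0,0.12,-1],[0,0,2,0,0,0.12,-1]]'
python3 -m jog '[[0,0,0,0,0,0.12,-1],[0,0,0,0,0,0.12,-1],[0,0,0,0,0,0.12,-1],[0,0,0,0,0,0.12,-1],[0,0,0,0,0,0.12,-1],[0,0,0,0,0,0.12,-1],[0,0,0,0,0,0.12,-1],[0,0,0,0,0,0.12,-1],[0,0,0,0,0,0.12,-1],[0,0,0,0,0,0.12,-1],[0,0,0,0,0,0.12,-1],[0,0,0,0,0,0,-1]]'
cat > w.py <<'E'
from ik import *; from workcell import status
import sys
al,off,rt,z,th,lat=[float(x) for x in sys.argv[1:7]]
s=status.sense(); pos,Rt=fpose(al,np.radians(off),rt/1e3,z/1e3,np.radians(th),-1,lat/1e3)
q,c=ik(pos,Rt,s['q'])
print('t',round(s['t'],2),'q',s['q'].round(2),'goal',pos.round(4),'shift mm',((pos-s['position'])*1e3).round(1),'turn',(Rt*R.from_rotvec(s['orientation']).inv()).as_rotvec().round(3),'qgoal',q.round(2),'err',round(c,8),'F',s['contact_force'].round(1))
E
python3 w.py 0 -20 -50 280 90 0; python3 w.py 0 -20 -60 280 40 0;python3 w.py 0 -20 -50 80 40 0
```

```text
t: 7.18
position: [0.4485, 0.1321, 0.3913]
orientation: [-0.962, 1.457, -1.344]
contact_force: [-0.3, 1.0, -0.5]
grip_width: 0.0853
t: 8.18
position: [0.4485, 0.1321, 0.4153]
orientation: [-1.521, 0.416, -0.246]
contact_force: [0.1, -0.2, -0.4]
grip_width: 0.0853
t: 9.18
position: [0.448, 0.1326, 0.4155]
orientation: [-1.503, -0.624, 0.785]
contact_force: [-0.8, 0.1, -0.5]
grip_width: 0.0853
t 9.18 q [ 0.48  0.44 -1.41  1.41  0.44  1.76  1.59] goal [5.72400000e-01 1.34800000e-01 8.68967096e+14] shift mm [1.24400000e+02 2.20000000e+00 8.68967096e+17] turn [ 0.092 -0.061  0.143] qgoal [ 0.48  0.44 -1.41  1.41  0.44  1.76  1.59] err 7.551038136399518e+29 F [-0.8  0.1 -0.5]
t 9.18 q [ 0.48  0.44 -1.41  1.41  0.44  1.76  1.59] goal [0.5472 0.1496 0.3725] shift mm [ 99.2  17.  -43. ] turn [-0.408 -0.777  0.182] qgoal [ 0.    0.27 -1.05  1.94  1.16  1.35  1.11] err 0.0 F [-0.8  0.1 -0.5]
t 9.18 q [ 0.48  0.44 -1.41  1.41  0.44  1.76  1.59] goal [0.5564 0.1442 0.1636] shift mm [ 108.3   11.6 -251.9] turn [-0.408 -0.777  0.182] qgoal [-0.11  0.7  -1.09  2.23  1.5   1.51  0.51] err 0.0 F [-0.8  0.1 -0.5]
```

```bash

python3 -m jog '[[11,2,-5,-0.0453,-0.0863,0.0202,-1],[11,2,-5,-0.0453,-0.0863,0.0202,-1],[11,2,-5,-0.0453,-0.0863,0.0202,-1],[11,2,-5,-0.0453,-0.0863,0.0202,-1],[11,2,-5,-0.0453,-0.0863,0.0202,-1],[11,2,-5,-0.0453,-0.0863,0.0202,-1],[11,2,-5,-0.0453,-0.0863,0.0202,-1],[11,2,-5,-0.0453,-0.0863,0.0202,-1],[11,2,-5,-0.0453,-0.0863,0.0202,-1],[0,0,0,0,0,0,-1]]'
python3 w.py 0 -20 -60 280 40 0;python3 w.py 0 -20 -50 80 40 0
```

```text
t: 10.02
position: [0.5467, 0.1503, 0.3678]
orientation: [-2.168, -1.241, 0.447]
contact_force: [-1.5, -0.7, -1.1]
grip_width: 0.0852
t 10.02 q [ 0.09  0.33 -1.22  1.96  1.2   1.44  1.05] goal [0.5472 0.1496 0.3725] shift mm [ 0.5 -0.7  4.8] turn [-0.002  0.002  0.002] qgoal [ 0.1   0.32 -1.22  1.94  1.19  1.43  1.08] err 0.0 F [-1.5 -0.7 -1.1]
t 10.02 q [ 0.09  0.33 -1.22  1.96  1.2   1.44  1.05] goal [0.5564 0.1442 0.1636] shift mm [   9.7   -6.1 -204.2] turn [-0.002  0.002  0.002] qgoal [-0.15  0.67 -1.02  2.23  1.49  1.45  0.51] err 0.0 F [-1.5 -0.7 -1.1]
```

```bash

python3 -m jog '[[2,-1,-33,0,0,0,-1],[2,-1,-33,0,0,0,-1],[2,-1,-33,0,0,0,-1],[2,-1,-33,0,0,0,-1],[1,-1,-30,0,0,0,-1],[1,-1,-22,0,0,0,-1],[0,0,0,0,0,0,-1]]'
python3 w.py 0 -20 -50 80 40 0; python3 - <<'E'
from workcell import status, viewer
import cv2,numpy as np
a=viewer.grab_frame("side")["img"]; 
for c in ("side","top"):
    if c=="top": viewer.grab_frame(c)
    for n in ("ring_top","fixture","marker_peg"): print(c,n,[(np.round(d["centre"],4).tolist(),round(d["score"],2)) for d in viewer.landmark_of(c,n)[:1]])
w=viewer.grab_frame("wrist")["img"]
print("w",[(np.round(d["centre"],4).tolist(),round(d["score"],2)) for d in viewer.landmark_of("wrist","ring_top")[:1]])
a=cv2.resize(a[180:340,200:400],(500,400),interpolation=cv2.INTER_CUBIC); w=cv2.resize(w,(300,225))
o=np.zeros((400,800,3),np.uint8); o[:,:500]=a; o[:225,500:]=w; cv2.imwrite("pics/pre.png",o[:,:,::-1])
E
```

```text
t: 10.6
position: [0.5575, 0.1415, 0.182]
orientation: [-2.167, -1.227, 0.452]
contact_force: [-0.7, -0.1, -0.5]
grip_width: 0.0851
t 10.6 q [-0.11  0.64 -1.06  2.21  1.46  1.45  0.56] goal [0.5564 0.1442 0.1636] shift mm [ -1.1   2.7 -18.5] turn [-0.004 -0.007  0.01 ] qgoal [-0.14  0.67 -1.02  2.23  1.49  1.45  0.52] err 1.2e-07 F [-0.7 -0.1 -0.5]
side ring_top [([0.5731, 0.1308, 0.0977], 0.71)]
side fixture [([0.4638, 0.1595, 0.0006], 0.95)]
side marker_peg [([0.596, 0.1815, 0.0179], 0.43)]
top ring_top [([0.5737, 0.133, 0.1023], 0.74)]
top fixture [([0.4687, 0.1534, 0.0001], 0.6)]
top marker_peg [([0.3865, -0.1168, -0.0023], 0.33)]
w [([0.5802, 0.129, 0.1036], 0.74)]
```

View pics/pre.png

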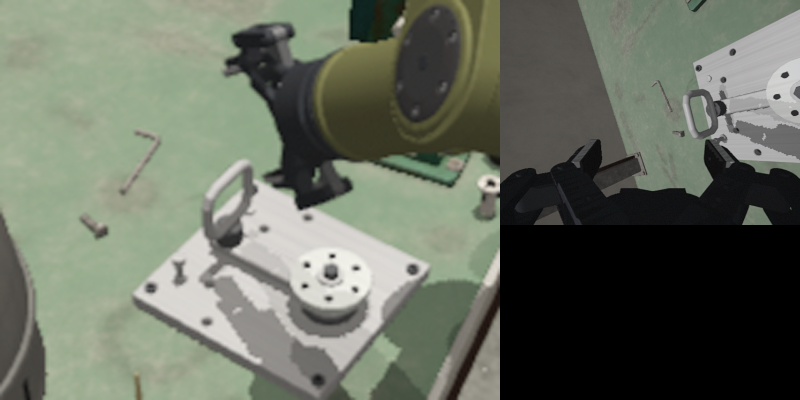

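The gripper is pitched, with the lower finger on the pivot side of the ring. The ring is at (230,195) in the crop and the peg at (180,270). I'll lower to the insertion line, go halfway and check the wrist view.

```bash

python3 -m jog '[[-1,3,-10,-0.004,-0.007,0.01,-1],[0,0,-9,0,0,0,-1],[0,0,0,0,0,0,-1]]'
python3 w.py 0 -20 -15 80 40 0;python3 w.py 0 -20 15 80 40 0
```

```text
t: 11.35
position: [0.5568, 0.147, 0.1654]
orientation: [-2.167, -1.252, 0.449]
contact_force: [0.1, -0.1, -0.3]
grip_width: 0.0855
t 11.35 q [-0.14  0.68 -1.04  2.24  1.5   1.47  0.51] goal [0.5885 0.1254 0.1323] shift mm [ 31.7 -21.6 -33. ] turn [-0.     0.005 -0.007] qgoal [-0.1   0.74 -0.99  2.23  1.6   1.44  0.51] err 0.0 F [ 0.1 -0.1 -0.3]
t 11.35 q [-0.14  0.68 -1.04  2.24  1.5   1.47  0.51] goal [0.616  0.1093 0.1056] shift mm [ 59.2 -37.7 -59.8] turn [-0.     0.005 -0.007] qgoal [-0.06  0.8  -0.95  2.21  1.69  1.43  0.51] err 1e-08 F [ 0.1 -0.1 -0.3]
```

```bash

python3 -m jog '[[8,-6,-8,0,0,0,-1],[8,-5,-8,0,0,0,-1],[8,-5,-8,0,0,0,-1],[8,-5,-9,0,0,0,-1],[0,0,0,0,0,0,-1]]'
python3 w.py 0 -20 -15 80 40 0; python3 - <<'E'
from workcell import viewer
import cv2,numpy as np
a=viewer.grab_frame("side")["img"]; w=viewer.grab_frame("wrist")["img"]
a=cv2.resize(a[220:310,250:350],(400,360),interpolation=cv2.INTER_CUBIC); w=cv2.resize(w[130:430,300:640],(400,360))
cv2.imwrite("pics/pre2.png",np.hstack([a,w])[:,:,::-1])
E
```

```text
t: 11.77
position: [0.5898, 0.1243, 0.1323]
orientation: [-2.169, -1.249, 0.448]
contact_force: [-1.6, -0.2, 0.2]
grip_width: 0.0853
t 11.77 q [-0.09  0.75 -0.99  2.24  1.61  1.45  0.49] goal [0.5885 0.1254 0.1323] shift mm [-1.3  1.1  0. ] turn [ 0.001  0.005 -0.004] qgoal [-0.09  0.74 -0.99  2.23  1.6   1.45  0.51] err 2e-08 F [-1.6 -0.2  0.2]
```

View pics/pre2.png

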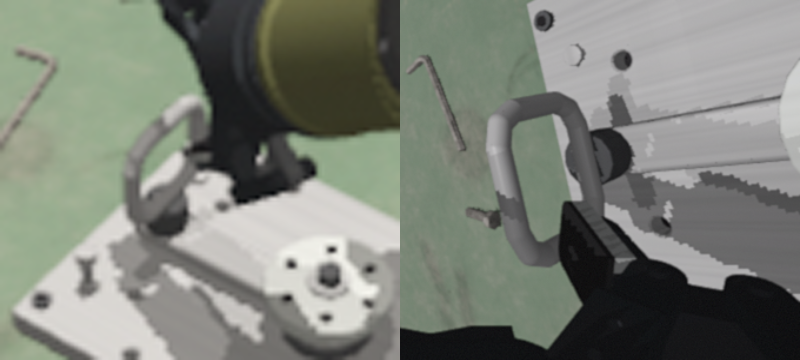

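```bash
python3 - <<'E'
from ik import *; from workcell import viewer,status
s=status.sense(); f=viewer.grab_frame("wrist"); M=np.linalg.inv(np.array(f["hand_eye"]))
def px(t):
    c=(M@np.r_[t,1])[:3]; u=np.array([f["fx"]*c[0]/c[2]+f["cx"],f["fy"]*c[1]/c[2]+f["cy"]]); return ((u-[300,130])*[400/340,1.2]+[400,0]).round(0)
for x in(-.011,.011):
    for z in (.0425,.057):
        for y in (.001,.014): print(x,y,z,px([x,y,z]))
Rt=R.from_rotvec(s['orientation']); u=np.array([np.cos(H),np.sin(H),0]);v=np.array([-u[1],u[0],0])
for n,l,z in (("top",0,.108),("topL",.02,.108),("bot",0,.053),("L",.03,.08),("R",-.03,.08)):
    w=np.r_[P,0]+.11*u+l*v+[0,0,z]; print(n,px(Rt.inv().apply(w-s['position'])))
E
```

```text
-0.011 0.001 0.0425 [540. 169.]
-0.011 0.014 0.0425 [533. 158.]
-0.011 0.001 0.057 [578. 169.]
-0.011 0.014 0.057 [568. 158.]
0.011 0.001 0.0425 [537. 222.]
0.011 0.014 0.0425 [530. 208.]
0.011 0.001 0.057 [573. 222.]
0.011 0.014 0.057 [563. 208.]
top [505. 190.]
topL [516. 240.]
bot [580. 161.]
L [562. 242.]
R [532. 107.]
```

```bash
python3 - <<'E'
from workcell import viewer
import cv2,numpy as np
w=viewer.grab_frame("wrist")["img"]
w=cv2.resize(w[250:400,400:560],(800,750),interpolation=cv2.INTER_CUBIC)[:600]
w=np.clip(255*(w/255.)**.5,0,255).astype(np.uint8)
cv2.imwrite("pics/tip.png",w[:,:,::-1])
E
```

```text
(no output)
```

View pics/tip.png

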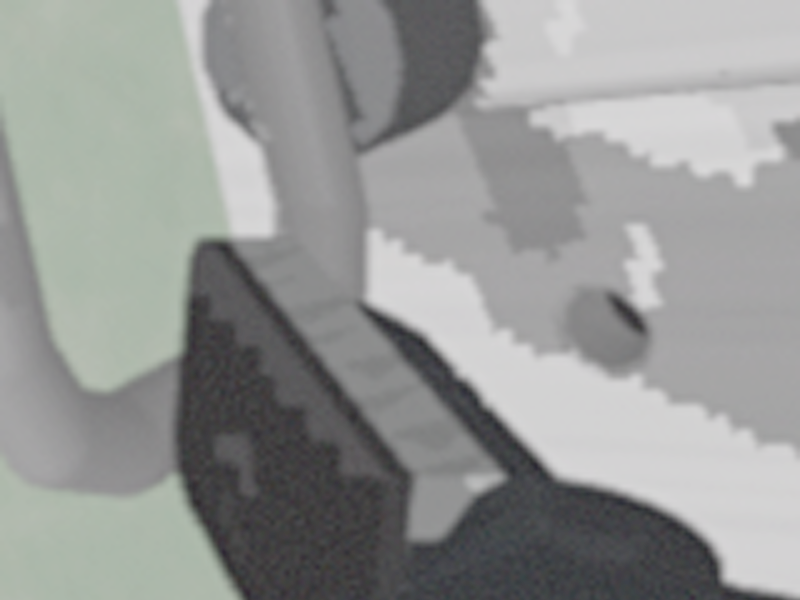

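```bash
python3 - <<'E'
from ik import *; from workcell import viewer,status
import cv2
s=status.sense(); Rt=R.from_rotvec(s['orientation'])
f=viewer.grab_frame("side"); w=viewer.grab_frame("wrist"); print(w["cx"],w["cy"],w["fy"],f["cx"])
C=R.from_rotvec(f["orientation"]) if np.shape(f["orientation"])==(3,) else R.from_matrix(f["orientation"])
def px(t):
    c=C.inv().apply(Rt.apply(t)+s['position']-f["origin"]); return np.array([f["fx"]*c[0]/c[2]+f["cx"],f["fy"]*c[1]/c[2]+f["cy"]])
im=f["img"].copy()
im=cv2.resize(im[190:300,240:370],(780,660),interpolation=cv2.INTER_CUBIC)
for y,col in ((.014,(255,0,0)),(.001,(255,255,0)),(-.03,(0,255,0))):
    for sg_ in (1,-1):
      for z in (.0425,.057):
        pts=[((px([x,y,sg_*z])-[240,190])*6).astype(int) for x in(-.011,.011)]
        cv2.line(im,tuple(map(int,pts[0])),tuple(map(int,pts[1])),col,1)
cv2.imwrite("pics/side_tip.png",im[:600,:,::-1])
E
```

```text
325.8071986168377 242.60835979899954 364.6579758665309 315.9321453934535
```

View pics/side_tip.png

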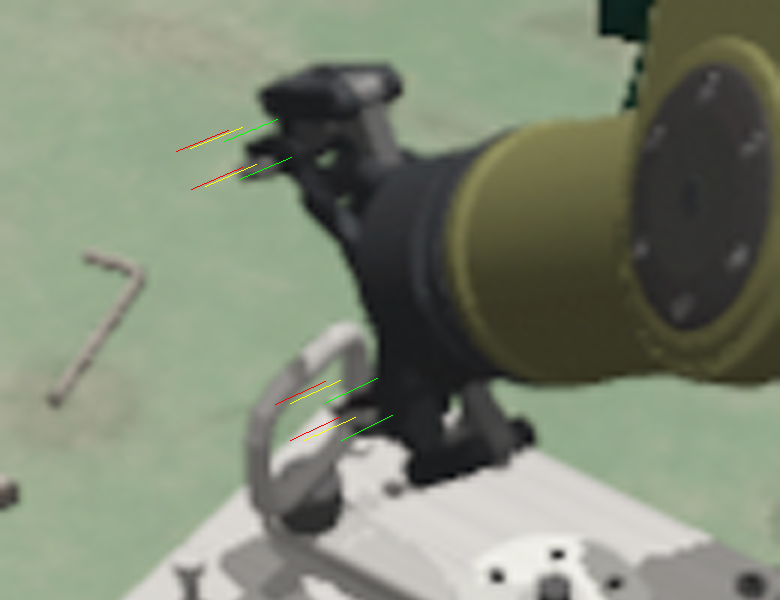

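```bash

python3 -m jog '[[-13,8,13,0,0,0,-1],[-7,4,7,0,0,0,0],[0,0,0,0,0,0,0],[0,0,0,0,0,0,0],[0,0,0,0,0,0,0],[0,0,0,0,0,0,0],[0,0,0,0,0,0,0]]'
python3 - <<'E'
from workcell import viewer
import cv2,numpy as np
w=viewer.grab_frame("wrist")["img"]
w=cv2.resize(w[200:400,320:560],(720,600),interpolation=cv2.INTER_CUBIC)
w=np.clip(255*(w/255.)**.5,0,255).astype(np.uint8)
cv2.imwrite("pics/tip2.png",w[:,:,::-1])
E
```

```text
t: 12.65
position: [0.5694, 0.1378, 0.1534]
orientation: [-2.167, -1.252, 0.447]
contact_force: [0.2, -0.2, -0.4]
grip_width: 0.0427
```

View pics/tip2.png

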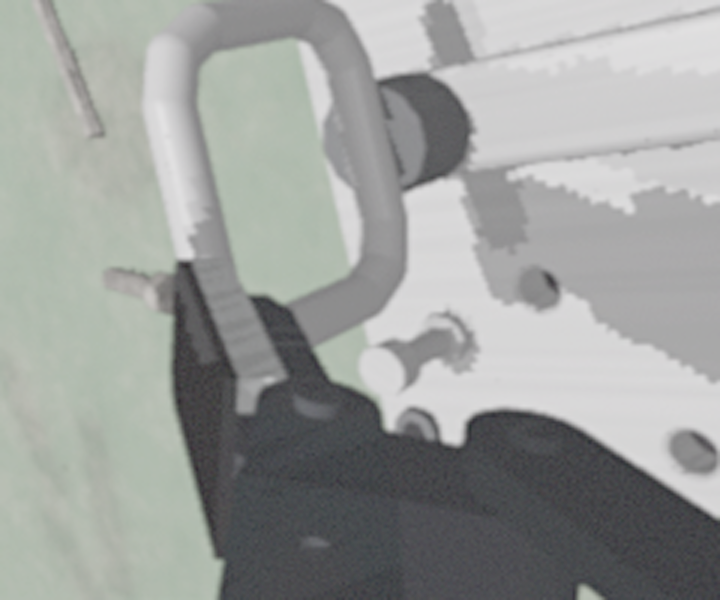

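```bash
sed -i 's/^B=.*/B=.0285; A=-.018/' ik.py
python3 w.py 0 -20 -30 82 40 0; python3 w.py 0 -20 10 82 40 0
```

```text
t 12.7 q [-0.12  0.71 -1.02  2.24  1.55  1.46  0.5 ] goal [0.5754 0.1331 0.1191] shift mm [  6.   -4.7 -34.3] turn [-0.001  0.007 -0.006] qgoal [-0.14  0.76 -0.97  2.25  1.59  1.46  0.44] err 5e-08 F [-0.1  0.3 -0. ]
t 12.7 q [-0.12  0.71 -1.02  2.24  1.55  1.46  0.5 ] goal [0.6121 0.1116 0.0833] shift mm [ 42.7 -26.3 -70. ] turn [-0.001  0.007 -0.006] qgoal [-0.1   0.84 -0.91  2.23  1.71  1.43  0.45] err 2.8e-07 F [-0.1  0.3 -0. ]
```

```bash

python3 -m jog '[[2,-2,-12,0,0.004,-0.003,0],[2,-2,-12,0,0.003,-0.003,0],[2,-1,-10,0,0,0,0],[0,0,0,0,0,0,0]]'
python3 -m jog '[[6,-4,-6,0,0,0,0],[6,-3,-6,0,0,0,0],[6,-4,-6,0,0,0,0],[0,0,0,0,0,0,0]]'
python3 w.py 0 -20 10 82 40 0
python3 - <<'E'
from workcell import viewer
import cv2,numpy as np
a=viewer.grab_frame("side")["img"]; w=viewer.grab_frame("wrist")["img"]
a=cv2.resize(a[230:310,260:340],(400,400),interpolation=cv2.INTER_CUBIC); w=cv2.resize(w[150:390,270:510],(400,400))
o=np.hstack([a,w]);o=np.clip(255*(o/255.)**.6,0,255).astype(np.uint8);cv2.imwrite("pics/ins.png",o[:,:,::-1])
E
```

```text
t: 13.03
position: [0.575, 0.132, 0.1167]
orientation: [-2.167, -1.239, 0.456]
contact_force: [-0.7, -0.7, -1.1]
grip_width: 0.0428
t: 13.37
position: [0.5941, 0.1204, 0.1006]
orientation: [-2.169, -1.239, 0.452]
contact_force: [-0.1, -0.7, 0.3]
grip_width: 0.0425
t 13.37 q [-0.11  0.81 -0.96  2.25  1.66  1.47  0.44] goal [0.6121 0.1116 0.0833] shift mm [ 18.   -8.9 -17.2] turn [ 0.    -0.     0.002] qgoal [-0.08  0.85 -0.94  2.23  1.72  1.46  0.45] err 0.0 F [-0.1 -0.7  0.3]
```

View pics/ins.png

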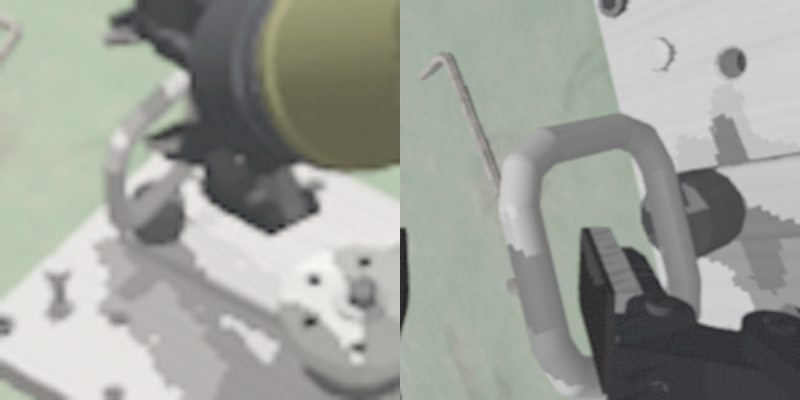

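The finger lies inside the opening, with its tip at (595,230) in the wrist crop, between the top bar (525,250) and the bottom bar (680,220). No contact so far. I'll push on through.

```bash

python3 -m jog '[[6,-3,-6,0,0,0,0],[6,-3,-6,0,0,0,0],[6,-3,-5,0,0,0,0],[0,0,0,0,0,0,0]]'
python3 w.py 0 -20 10 82 40 0
python3 - <<'E'
from workcell import viewer
import cv2,numpy as np
a=viewer.grab_frame("side")["img"]; w=viewer.grab_frame("wrist")["img"]
a=cv2.resize(a[230:310,260:340],(400,400),interpolation=cv2.INTER_CUBIC); w=cv2.resize(w[150:390,270:510],(400,400))
o=np.hstack([a,w]);o=np.clip(255*(o/255.)**.6,0,255).astype(np.uint8);cv2.imwrite("pics/ins2.png",o[:,:,::-1])
E
```

```text
t: 13.8
position: [0.612, 0.1118, 0.0837]
orientation: [-2.168, -1.24, 0.452]
contact_force: [-0.5, 0.3, -0.4]
grip_width: 0.0428
t 13.8 q [-0.08  0.85 -0.93  2.23  1.72  1.46  0.44] goal [0.6121 0.1116 0.0833] shift mm [ 0.  -0.2 -0.3] turn [-0.    -0.     0.002] qgoal [-0.08  0.85 -0.94  2.23  1.72  1.45  0.45] err 0.0 F [-0.5  0.3 -0.4]
```

View pics/ins2.png

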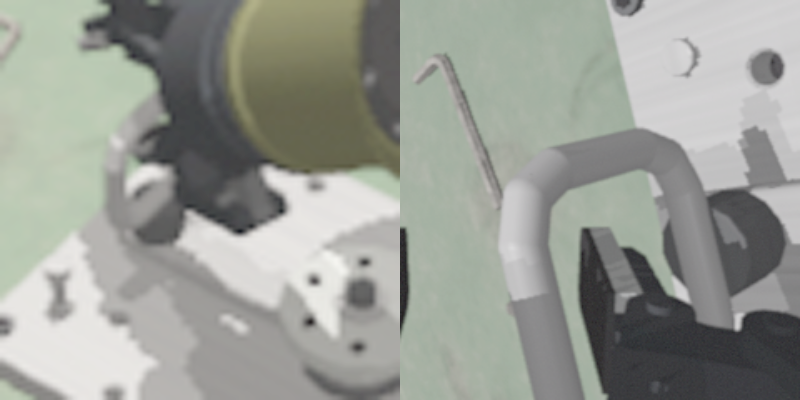

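```bash

python3 -m jog '[[0,0,3,0,0,0,0],[0,0,3,0,0,0,0],[0,0,0,0,0,0,0]]' | grep -E "pos|for"
python3 -m jog '[[0,0,3,0,0,0,0],[0,0,0,0,0,0,0]]' | grep -E "pos|for"
python3 -m jog '[[0,0,3,0,0,0,0],[0,0,0,0,0,0,0]]' | grep -E "pos|for"
python3 -m jog '[[0,0,3,0,0,0,0],[0,0,0,0,0,0,0]]' | grep -E "pos|for"
python3 -m jog '[[0,0,3,0,0,0,0],[0,0,0,0,0,0,0]]' | grep -E "pos|for"
```

```text
position: [0.6111, 0.1137, 0.0916]
contact_force: [-0.3, 0.2, -0.6]
position: [0.6108, 0.1135, 0.0938]
contact_force: [-0.8, -0.0, -4.3]
position: [0.6109, 0.1134, 0.0968]
contact_force: [-1.8, 0.0, -5.1]
position: [0.6109, 0.1133, 0.0998]
contact_force: [-2.6, 0.1, -6.3]
position: [0.611, 0.1133, 0.103]
contact_force: [-3.2, -0.1, -6.4]
```

```bash

python3 -m jog '[[0,0,3,0,0,0,0],[0,0,3,0,0,0,0],[0,0,0,0,0,0,0]]' | grep -E "pos|for"
cat > lm.py <<'E'
from workcell import viewer,status
from h import *
for c in ("side","top","wrist"):
    viewer.grab_frame(c); r=viewer.landmark_of(c,"ring_top")
    if r: x=np.array(r[0]["centre"]); print(c,x.round(4),round(r[0]["score"],2),"angle",round(float(np.arctan2(*(x[:2]-P)[::-1])-H),3))
print(status.sense()['t'])
E
python3 lm.py; python3 w.py 0.4014 -20 10 82 40 0
```

```text
position: [0.6111, 0.1133, 0.1092]
contact_force: [-3.2, 0.4, -7.1]
side [0.5723 0.1313 0.1188] 0.46 angle -0.022
top [0.5755 0.1336 0.1196] 0.67 angle 0.004
wrist [0.5809 0.1299 0.1179] 0.9 angle -0.019
15.3667
t 15.37 q [-0.07  0.8  -0.96  2.22  1.68  1.44  0.49] goal [0.6167 0.1715 0.0833] shift mm [  5.6  58.3 -25.3] turn [-0.001 -0.     0.401] qgoal [-0.04  0.81 -0.93  2.36  2.02  1.29  0.57] err 3.84e-06 F [-3.  -0.3 -6.5]
```

```bash

python3 -m jog '[[1.7,7.3,0,0,0,0.05,0],[1.6,7.3,0,0,0,0.05,0],[0,0,0,0,0,0,0]]' | grep -E "pos|for"
python3 -m jog '[[0.9,7.4,0,0,0,0.05,0],[0.8,7.5,0,0,0,0.05,0],[0,0,0,0,0,0,0]]' | grep -E "pos|for"
python3 -m jog '[[0.2,7.4,0,0,0,0.05,0],[0.1,7.5,0,0,0,0.05,0],[0,0,0,0,0,0,0]]' | grep -E "pos|for"
python3 lm.py;  python3 w.py 0.3 -20 10 107 40 0
```

```text
position: [0.6143, 0.1279, 0.1086]
contact_force: [-3.8, 1.3, -6.9]
position: [0.616, 0.1424, 0.1086]
contact_force: [-2.8, -0.3, -7.3]
position: [0.6163, 0.157, 0.1086]
contact_force: [-3.1, -0.5, -6.3]
side [0.5743 0.1629 0.1147] 0.82 angle 0.273
top [0.5756 0.1647 0.1199] 0.45 angle 0.288
16.4167
t 16.42 q [-0.01  0.79 -1.    2.33  1.9   1.35  0.59] goal [0.6178 0.1563 0.1083] shift mm [ 1.4 -0.7 -0.3] turn [-0.001 -0.001  0.003] qgoal [-0.01  0.78 -1.    2.32  1.89  1.34  0.6 ] err 1e-08 F [-4.7 -1.7 -6.9]
```

```bash

python3 -m jog '[[0.2,5.2,0,0,0,0.035,0],[0,5.2,0,0,0,0.035,0],[0,0,0,0,0,0,0]]' | grep -E "pos|for"
python3 lm.py
python3 -m jog '[[0,0,-5,0,0,0,0],[0,0,-5,0,0,0,0],[0,0,-5,0,0,0,0],[0,0,-4,0,0,0,0],[0,0,0,0,0,0,0]]' | grep -E "pos|for"
python3 lm.py
```

```text
position: [0.6161, 0.1673, 0.1081]
contact_force: [-6.7, -2.0, -7.2]
side [0.5739 0.1714 0.1167] 0.54 angle 0.352
top [0.5743 0.1715 0.1212] 0.71 angle 0.352
wrist [0.5789 0.1689 0.1198] 0.82 angle 0.322
16.9667
position: [0.6177, 0.1685, 0.0901]
contact_force: [-0.5, 0.9, 0.1]
top [0.4679 0.153  0.0015] 0.7 angle 0.181
wrist [0.5797 0.1697 0.112 ] 0.97 angle 0.328
17.6833
```

```bash

for i in 1 2; do python3 -m jog '[[-0.3,2.5,0,0,0,0.005,0],[-0.2,2.5,0,0,0,0.005,0],[0,0,0,0,0,0,0]]' | grep -E "pos|for"; done
for i in 1 2 3; do python3 -m jog '[[-0.2,1.5,0,0,0,0.005,0],[0,0,0,0,0,0,0]]' | grep -E "pos|for"; done
python3 lm.py
```

```text
position: [0.6163, 0.1737, 0.09]
contact_force: [0.0, -0.5, -0.5]
position: [0.6157, 0.1787, 0.0898]
contact_force: [0.3, -0.5, -0.3]
position: [0.6155, 0.1798, 0.0898]
contact_force: [0.2, 0.1, -0.2]
position: [0.6153, 0.181, 0.0898]
contact_force: [0.6, -0.6, 0.1]
position: [0.615, 0.1824, 0.0896]
contact_force: [-1.0, 0.1, -0.8]
side [0.5674 0.175  0.109 ] 0.69 angle 0.397
top [0.5742 0.1767 0.1053] 0.54 angle 0.399
wrist [0.5789 0.1723 0.1064] 0.92 angle 0.352
18.9833
```

```bash

python3 -m jog '[[-0.2,1.5,0,0,0,0.005,0],[0,0,0,0,0,0,0]]' | grep -E "pos|for"
python3 -m jog '[[-0.2,1.5,0,0,0,0.005,0],[0,0,0,0,0,0,0]]' | grep -E "pos|for"
python3 -m jog '[[-0.2,1.5,0,0,0,0.005,0],[0,0,0,0,0,0,0]]' | grep -E "pos|for"
python3 lm.py
```

```text
position: [0.6143, 0.1835, 0.089]
contact_force: [-4.2, -3.1, -5.6]
position: [0.6143, 0.184, 0.089]
contact_force: [-3.8, -5.1, -5.8]
position: [0.6142, 0.1845, 0.089]
contact_force: [-3.0, -7.5, -4.9]
side [0.5694 0.1758 0.1015] 0.67 angle 0.4
top [0.5713 0.18   0.1034] 0.48 angle 0.434
wrist [0.5774 0.177  0.1048] 0.96 angle 0.395
19.7833
```

```bash

python3 -m jog '[[0,-2,-2,0,0,0,0],[0,-2,-2,0,0,0,0],[0,-1,0,0,0,0,0],[0,0,0,0,0,0,0]]' | grep -E "pos|for"
python3 lm.py
python3 - <<'E'
from workcell import viewer
import cv2,numpy as np
a=viewer.grab_frame("side")["img"]; w=viewer.grab_frame("wrist")["img"]
a=cv2.resize(a[230:310,260:340],(400,400),interpolation=cv2.INTER_CUBIC); w=cv2.resize(w[150:390,270:510],(400,400))
o=np.hstack([a,w]);o=np.clip(255*(o/255.)**.6,0,255).astype(np.uint8);cv2.imwrite("pics/home.png",o[:,:,::-1])
E
```

```text
position: [0.6153, 0.1828, 0.0867]
contact_force: [1.1, -0.4, -0.2]
side [0.5731 0.1774 0.1005] 0.74 angle 0.407
top [0.5723 0.1779 0.1016] 0.64 angle 0.413
wrist [0.5797 0.1735 0.1035] 0.55 angle 0.361
20.4167
```

View pics/home.png

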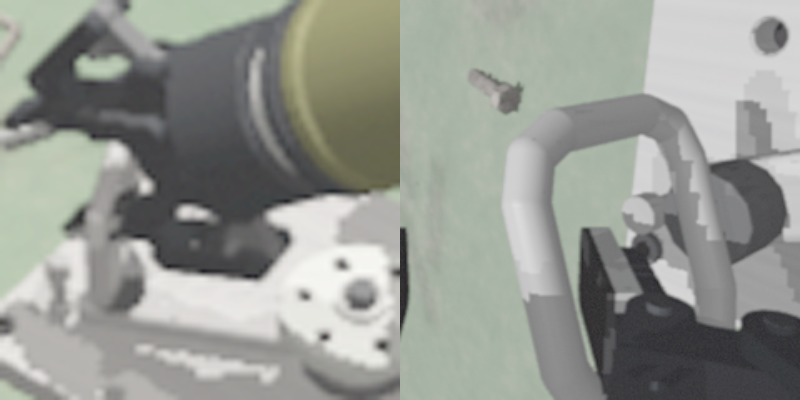

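The ring is back at home height (about 0.102 m), the angle reads about 0.40, and there's no force on the finger. The peg is just outside the ring at (645,215) in the wrist crop. I'll withdraw along the finger axis.

```bash

python3 -m jog '[[-4,0.5,3.3,0,0,0,0],[-4,0.5,3.3,0,0,0,0],[-4,0.5,3.4,0,0,0,0],[0,0,0,0,0,0,0]]' | grep -E "pos|for"
python3 w.py 0.4014 -20 -30 85 40 0
python3 -m jog '[[-7.5,0.8,6.4,0,0,0,0],[-7.5,0.8,6.4,0,0,0,0],[-7.5,0.8,6.4,0,0,0,0],[0,0,0,0,0,0,0]]' | grep -E "pos|for"
python3 w.py 0.4014 -20 -30 85 40 0; python3 lm.py
```

```text
position: [0.6018, 0.1843, 0.0967]
contact_force: [0.2, 0.6, 0.5]
t 20.85 q [-0.03  0.82 -1.01  2.39  1.99  1.35  0.58] goal [0.5745 0.177  0.1221] shift mm [-27.3  -7.3  25.3] turn [-0.002  0.    -0.02 ] qgoal [-0.05  0.72 -1.03  2.41  1.88  1.31  0.56] err 4.13e-06 F [0.2 0.6 0.5]
position: [0.5788, 0.187, 0.1167]
contact_force: [-0.6, 0.2, 0.1]
t 21.18 q [-0.05  0.76 -1.04  2.42  1.92  1.35  0.56] goal [0.5745 0.177  0.1221] shift mm [ -4.3 -10.    5.4] turn [-0.002  0.001 -0.021] qgoal [-0.05  0.73 -1.04  2.42  1.89  1.33  0.56] err 2e-08 F [-0.6  0.2  0.1]
side [0.5711 0.176  0.1014] 0.68 angle 0.399
top [0.57   0.1779 0.1044] 0.75 angle 0.418
wrist [0.5779 0.1725 0.1014] 0.76 angle 0.355
21.4833
```

```bash

python3 -m jog '[[-7.5,0.8,6.4,0,0,0,0],[-7.5,0.8,6.4,0,0,0,0],[-7.5,0.8,6.4,0,0,0,0],[0,0,0,0,0,0,0]]' | grep -E "pos|for"
python3 -m jog '[[0,0,6,0,0,0,0],[0,0,6,0,0,0,0],[0,0,0,0,0,0,0]]' | grep -E "pos|for"
python3 w.py 0.4014 -20 -50 140 40 0; python3 lm.py
```

```text
position: [0.5563, 0.1894, 0.1359]
contact_force: [-0.3, 1.1, -0.1]
position: [0.558, 0.1887, 0.1477]
contact_force: [0.6, 0.4, -0.0]
t 22.07 q [-0.05  0.67 -1.09  2.43  1.83  1.31  0.58] goal [0.5534 0.1797 0.1949] shift mm [-4.6 -8.9 47.2] turn [-0.002  0.002 -0.019] qgoal [ 0.    0.52 -1.09  2.38  1.72  1.17  0.7 ] err 0.0 F [ 0.6  0.4 -0. ]
side [ 0.5348  0.3632 -0.002 ] 0.62 angle 1.44
top [0.576  0.1792 0.1028] 0.53 angle 0.417
wrist [0.5792 0.1727 0.1033] 0.69 angle 0.355
22.3667
```

Clear of the ring. I'll raise well away, then do a final check.

```bash

python3 -m jog '[[-2,0,15,0,0,0,0],[-2,0,20,0,0,0,0],[-2,0,25,0,0,0,0],[-2,0,30,0,0,0,0],[-2,-5,30,0,0,0,0],[-2,-10,30,0,0,0,0],[0,-10,20,0,0,0,0],[0,0,0,0,0,0,0],[0,0,0,0,0,0,0]]' | grep -E "t:|pos|for"
python3 lm.py
python3 - <<'E'
from workcell import viewer
import cv2,numpy as np
for c in ("side","top"):
    viewer.grab_frame(c)
    for n in ["oil_can","loupe","tape_roll","pliers","collet","hex_key","bolt"]:
        r=viewer.landmark_of(c,n); print(c,n,[np.round(d["centre"],3).tolist() for d in r[:1]])
a=viewer.grab_frame("side")["img"]; w=viewer.grab_frame("top")["img"]
a=cv2.resize(a[230:350,220:380],(400,300),interpolation=cv2.INTER_CUBIC); w=cv2.resize(w[180:330,200:400],(400,300),interpolation=cv2.INTER_CUBIC)
cv2.imwrite("pics/end.png",np.hstack([a,w])[:,:,::-1])
E
```

```text
t: 23.12
position: [0.546, 0.1616, 0.3175]
contact_force: [0.3, 0.4, 0.0]
side [0.569  0.1743 0.0996] 0.86 angle 0.387
top [0.5745 0.1796 0.1023] 0.66 angle 0.424
wrist [0.5782 0.1742 0.1047] 0.55 angle 0.369
23.4167
side oil_can [[0.533, 0.365, -0.004]]
side loupe [[0.391, -0.118, -0.001]]
side tape_roll [[0.598, 0.182, 0.017]]
side pliers [[0.381, -0.283, 0.003]]
side collet [[0.382, -0.031, -0.002]]
side hex_key [[0.718, 0.049, -0.0]]
side bolt [[0.71, 0.151, -0.001]]
top oil_can [[0.537, 0.364, -0.003]]
top loupe [[0.389, -0.115, -0.002]]
top tape_roll [[0.701, 0.372, 0.002]]
top pliers [[0.388, -0.285, -0.0]]
top collet [[0.378, -0.041, -0.0]]
top hex_key [[0.725, 0.053, -0.001]]
top bolt [[0.71, 0.148, -0.002]]
```

View pics/end.png

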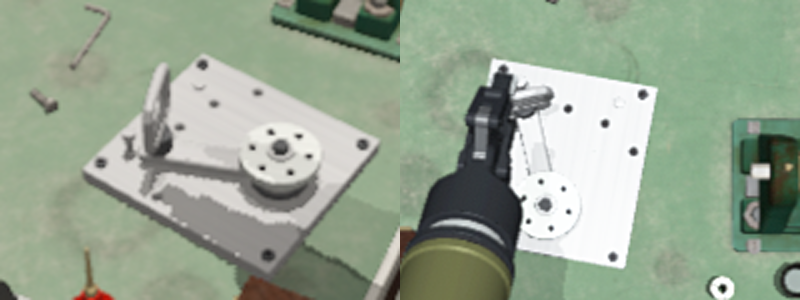

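```bash
python3 -c "
from workcell import ticket; print(ticket.sign_off())"
```

```text
the job is handed in; nothing more can be done
None
```

The fixture is indexed on by one hole, to the marker-peg side (the +y hole, +0.4014 rad), and I've handed the job in. I hooked the lower finger of the half-open gripper through the ring and lifted the pin about 16 mm. I then swung the arm to about 0.35 rad and let the pin ride on the plate. Pushing the ring's flank carried the arm over the hole, where the pin dropped in. Finally I withdrew the finger along its own axis, never gripping the ring.

- **Pin home:** when I pushed on past the hole, the arm resisted with about 7.5 N of side force. The ring came back to home height, with `ring_top` reading 0.100–0.105 m against 0.103 m. Swing angle read 0.39 (side) and 0.42 (top) against 0.401.
- **Loose things:** both cameras place all seven within a few millimetres of where they started. The side camera's final tape-roll reading was a false detection near the peg; the top camera shows the roll unmoved.
- **Robot:** it ended clear of everything with near-zero force. The last clock reading was 23.4 s; with the final pictures, I hand in at about 24–25 s.

**Disagreements:**
- The wrist camera's angle stayed lower, at 0.36–0.37, and it read about 0.02 low at the start hole too.
- The open fingertips looked about 30 mm farther back than the stated size, so I set the insertion depth from the pictures.
- My first approach pose ran into joint limits, so I re-planned it with a fitted arm model.

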